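# Tip the marked board down and seat it in the stop board

## Task

The pine board that stands on its long edge on the plywood stop board has a black pencil cross on one face. Push it over so that it lies flat on the plywood with the cross up, then push it along until it sits snug in the corner, against both the long fence and the short end stop. Only push it, never pick it up, and leave the other things on the bench where they are.

Things in the scene. Friction and masses are not known exactly. Their poses are not given: they have to be found in the camera images.
- board: loose pine board 42 x 85 x 18 mm, about 35 g, black cross on one 42 x 85 face. Starts standing on a long edge on the stop board, 42 mm high, cross towards the robot (facing the stop board's -x, up to 0.15 rad askew). Own axes: z out of the crossed face, y along the 85 mm, x across the 42 mm (up at the start). Origin: middle of the plain face. It falls over freely once pushed past its balance.
- board_center (a point): the middle of the board in all three directions: half-way through its 18 mm, 42 mm and 85 mm
- board_heel (a point): middle of the 85 mm long edge line where the plain face meets the edge on which the board first stands; the board tips over this line when pushed on the crossed face, so it stays down on the plywood all the time
- stop_board: plywood base 130 x 220 x 18 mm, screwed to the bench, with two low dark wooden strips on top. Origin: centre of its underside, on the bench; x points away from the robot across the bed (within 0.2 rad), y left along the fence, z up. Bed (top of plywood) at z = 18 mm. Right end and near side are open. In the corner the board's centre is at x = +26 mm, y = +49.5 mm. A 21 mm high wooden batten lies fixed on the bench in front of it
- fence (a point): foot of the long fence's inner face, half-way along, on the bed: the fence runs along the far side of the stop board over its whole 220 mm, inner face at the stop board's x = +47 mm, 18 mm thick, 14 mm high above the bed
- end_stop (a point): foot of the short end stop's inner face, on the bed: the strip at the left end, inner face at the stop board's y = +92 mm, 18 mm thick, 14 mm high above the bed, from x = -35 mm to the fence
- pliers: pliers with red handles, 53 x 166 x 19 mm, lying right of the stop board; origin at the centre of the underside; bystander
- screwdriver_0: screwdriver with red handle, 25 x 195 x 24 mm, lying at the front left; origin at the centre of its underside; bystander
- pencil_0: yellow pencil, 7 x 140 x 8 mm, lying nearer the robot than the batten; origin at the centre of its underside; bystander
- sanding_block: cork sanding block wrapped in sandpaper, 61 x 105 x 31 mm, lying beyond the fence; origin at the centre of its underside; bystander
- chisel: bench chisel with wooden handle, 26 x 244 x 26 mm, lying at the front right; origin at the centre of its underside; bystander
Not all that is in view belongs to the job. There is more than one size of the board; the one meant has the size given above.

How it is judged:
On the way, in this order (a step that is already met when the one before it is completed fails the run):
1. the board lies flat on the stop board, cross up (angle between board's own z axis and vertical below 0.06 rad and z of board_center in the frame of stop_board below 0.031 m), for 0.2 s.
2. the board sits snug in the corner (all of step 1 and x of board_center in the frame of stop_board between 0.022 and 0.03 m and y of board_center in the frame of stop_board between 0.0455 and 0.0535 m and angle between the y axis of board and the y axis of stop_board, either way round below 0.06 rad and linear speed of board below 0.01 m/s), for 0.2 s.
At the end, for the whole second after the job is handed in: The board lies flat on the plywood, cross up, at rest, within 4 mm of touching the long fence and the end stop (at its middle) and parallel to the fence within 0.06 rad (all of step 2).
It fails at once if the board's heel edge rises more than 10 mm off the bed: it was lifted, or it fell with the cross down (z of board_heel in the frame of stop_board above 0.028 m).
It fails at once if a bystander (pliers, screwdriver, pencil, sanding block or chisel) is moved by more than 15 mm (distance of any of pliers, screwdriver_0, pencil_0, sanding_block, chisel from where it was at the start of the episode above 0.015 m).
It also fails if it takes over 48 s, if anything falls off the work surface, if the arm or the gripper's body presses on something with over 40 N, if the wrist force passes 120 N, or if a joint passes its speed limit or range.

## Robot

A 7-joint arm with a two-finger parallel gripper is mounted at the origin on a cart in front of the work surface, level with it; the furniture and walls round the work are solid. World frame = base frame: x ahead of the robot, y to its left, z up, the work surface at z = 0. Lengths are in m, angles in rad, forces in N, time in s.
With the tool pointing down it reaches from about 0.425 to 0.925 m from the base axis. Payload 6.8 kg.
Tool frame: the origin (TCP) lies at the very end of the fingers, on their centre line; the grasp point (between the pads) lies 19 mm behind it (manip.hold_point_z is the distance from the TCP to the grasp point, in m); z points along the fingers, y is the line along which they close (so a half turn about z gives the same grasp; the last joint's range is limited). The gripper opens to 88 mm and grips with 3 to 60 N. Pads are 20 mm wide; open, the fingers measure 115 mm over their backs; the gripper's body (75 mm by 178 mm) begins 61 mm behind the grasp point.
Start: joints at [1.029, 0.477, 0.022, 1.555, -0.011, 1.109, -0.083], TCP at [0.284, -0.612, 0.223] pointing down, gripper open.
Joint ranges: [-2.96, 2.96], [-0.34, 2.1], [-1.41, 1.46], [0.24, 2.44], [-1.37, 4.51], [0.17, 1.92], [-2.96, 2.96]. Speed limits (rad/s): [2.39, 2.39, 3.14, 3.14, 3.14, 3.14, 3.14].

## Interface

Orientations are given as a rotation vector (axis times angle).
In Python, from bench import manip gives the robot as it stands. The module is installed in compiled form; this text tells all that it offers.
- The arm moves only by the tool jog_arm, never from a script. Its arguments are lists of equal length, an entry for each row: "jaw": the closure, from 0 (fully open) to 1 (shut); "delta_pos": the shift along the tool's x, y, z in m, a list of three; "turn": the turn, a rotation vector about the tool's x, y, z in rad, a list of three. A call has exactly 5 rows; each row shifts and turns the commanded pose from where the row before left it, along the tool's axes as they then stand; what a row does not reach is not made up. A row lasts 1/12 s, in which the tool goes at most 41.7 mm and 7.16 degrees, less where a joint would pass 70% of its speed; a pose out of reach is approached as far as the arm can. A call is refused whole if a number of a shift passes 0.0417 or a number of a turn 0.125, either way. A call with a gripper value outside its range is refused whole. The fingers move at their own pace and stop on an object; the grip force is fixed at half the most. Time passes only in rows, so rows that do not move let the fingers close, or fill a call up. It gives the time, the measured TCP pose, the force, the opening and the grip force at its end, in the units of the state.
- manip.get_obs(): the state, without advancing time (a new reading comes with each control period).
- manip.get_image(name): name is "side" or "top"; returns a dict with "img" (480x640x3 uint8, blue, green, red), "fx", "fy", "cx", "cy" (pixels), "k1" (the pictures are not rectified: a ray, as slopes to the right and down, at radius r is drawn at 1 + k1 r^2 times it, then the intrinsics apply), "cam_to_world" (4x4, takes a point from camera to world coordinates). Camera axes: x right, y down, z forward; pixel columns grow to the right and rows downward; lengths in m; the calibration is good to about 2 mm. A picture is of the moment at which its call begins. There is no depth.
- manip.close_job(): hands the job in; it is judged then, once.
The state is a dict: "time": time; "q": joint angles; "dq": joint speeds; "joint_torque": joint torques, N m; "tcp_pos": TCP position; "tcp_rot": TCP orientation; "wrist_force": force on the tool from outside, world axes, zero at the start; "torque": the same for the moment, N m; "opening": finger opening in m; "grasp_force": force on a finger pad.
Only numpy, scipy, OpenCV 4.12 (cv2) and the standard library are available. Lean on these libraries where they do the work, as an engineer would, in place of code of your own. Each camera call takes 0.05 s, during which the arm holds its last target. There are 200 camera calls.

## Working session

There is one attempt and no reset: what is moved stays moved. The work goes in short steps, Python scripts to look and compute and a tool call to move; the robot and the scene stay as the last step left them, time stands still between calls to the robot, and variables do not carry over. Pictures are saved under pics/ and viewed, at most 10 in all, crops included, and the job is handed in when it is done.

Besides the shell and the picture viewer there is one more tool, called by a JSON object that holds its "fn" and its "kwargs", one argument or row to a line. jog_arm: Moves the arm, as the interface text tells. Its arguments: {"type":"object","properties":{"jaw":{"type":"array"},"delta_pos":{"type":"array"},"turn":{"type":"array"}},"required":["jaw","delta_pos","turn"]}

```bash
mkdir -p pics; ls
python3 - <<'E'
from bench import manip
import cv2,numpy as np
o=manip.get_obs();print(o['time'],o['tcp_pos'],o['tcp_rot'],o['opening'])
for n in('side','top'):
    d=manip.get_image(n);cv2.imwrite(f'pics/{n}0.png',d['img']);print(n,d['fx'],d['fy'],d['cx'],d['cy'],d['k1'],np.round(d['cam_to_world'],4).tolist())
E
```

```text
pics
0.0 [ 0.28344731 -0.61194875  0.22168732] [-3.06626300e+00 -6.75800788e-01  8.30699687e-04] 0.08732865459552416
side 621.7832898034889 621.7832898034889 311.00073393314074 245.52026035880527 -0.19834168408685252 [[-0.9997, 0.018, -0.016, 0.6616], [0.0238, 0.6231, -0.7818, 1.2074], [-0.0041, -0.7819, -0.6234, 1.0083], [0.0, 0.0, 0.0, 1.0]]
top 506.74555783360046 506.74555783360046 315.56017463377 237.29019577442628 -0.08728677973607284 [[0.0125, -0.9958, 0.0911, 0.5316], [-0.9998, -0.0111, 0.0162, -0.0044], [-0.0151, -0.0913, -0.9957, 1.0656], [0.0, 0.0, 0.0, 1.0]]
```

View pics/top0.png

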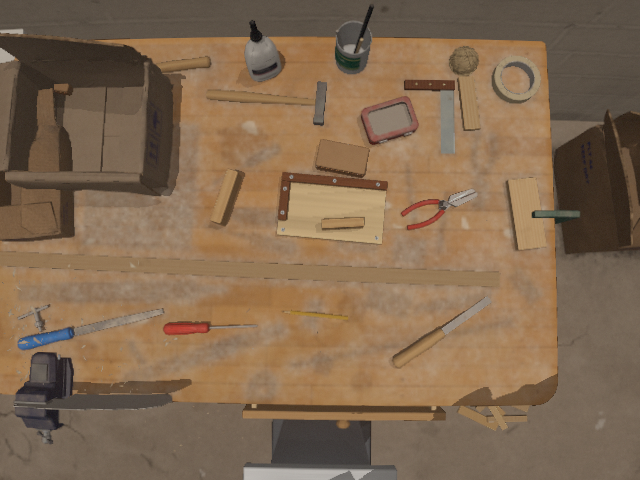

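View pics/side0.png

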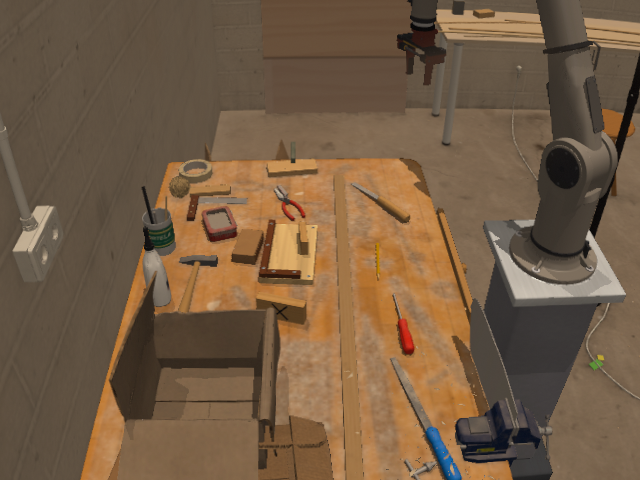

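The top view shows the stop board spanning pixels (277–388, 173–243), with the fence on its far side and the end stop on its left. The standing board is at about (322–365, 217–230). The side view shows the same board standing at about (304, 237), and a decoy with a cross at (281, 308). The arm is off to the right side. Next I'll enlarge both regions to get accurate corners.

Run:
```python
import cv2,numpy as np
a=cv2.imread('pics/top0.png')[165:250,268:398];b=cv2.imread('pics/side0.png')[210:295,245:335]
a=cv2.resize(a,None,fx=6,fy=6,interpolation=cv2.INTER_CUBIC);cv2.imwrite('pics/tc.png',a)
b=cv2.resize(b,None,fx=7,fy=7,interpolation=cv2.INTER_CUBIC);cv2.imwrite('pics/sc.png',b)
```

```text
(no output)
```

View pics/tc.png

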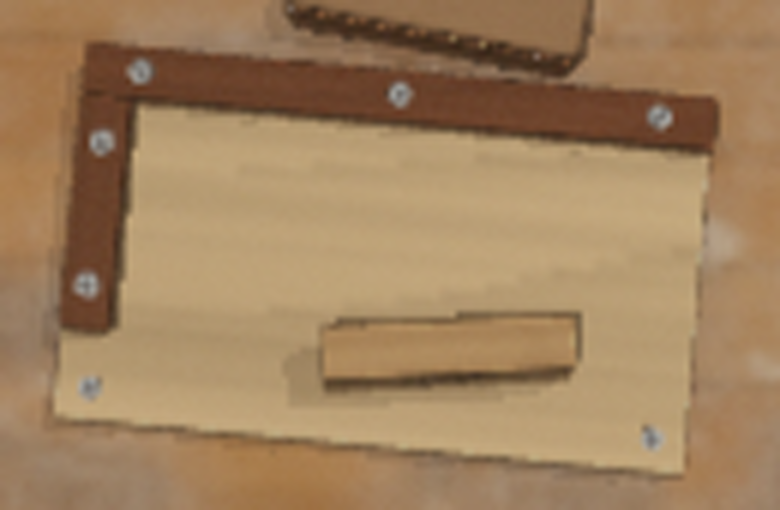

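View pics/sc.png

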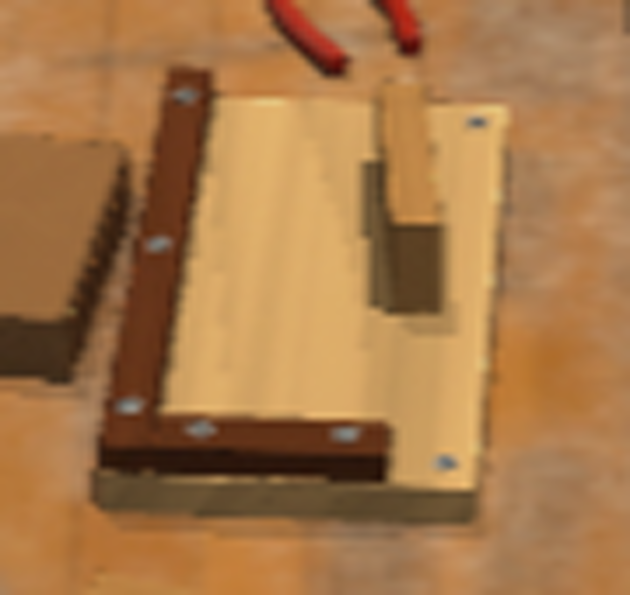

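The top crop gives these corners, in crop pixels:
- **Bed:** near corners at (53,417) and (684,473).
- **Fence top:** far corners at (88,42) and (718,98).
- **Board top:** (322,325), (579,313), (577,374) and (324,382).

Next I'll cast these onto planes at their known heights.

```bash
cat > h.py <<'E'
from bench import manip
import numpy as np,cv2
from scipy.spatial.transform import Rotation as R
def cast(d,px,z):
    K=np.array([[d['fx'],0,d['cx']],[0,d['fy'],d['cy']],[0,0,1]])
    n=cv2.undistortPoints(np.array(px,float).reshape(-1,1,2),K,np.array([d['k1'],0,0,0,0.]))[:,0]
    T=np.array(d['cam_to_world']);r=np.c_[n,np.ones(len(n))]@T[:3,:3].T
    return T[:3,3]+r*((np.broadcast_to(z,len(n))-T[2,3])/r[:,2])[:,None]
def crop(p,s,x0,y0): return (np.array(p)+.5)/s-.5+[x0,y0]
E
python3 - <<'E'
from h import *
d=manip.get_image('top');s=manip.get_image('side')
P=cast(d,crop([(53,417),(684,473),(88,42),(718,98),(322,325),(579,313),(577,374),(324,382),(132,103),(710,152)],6,268,165),[.018]*2+[.032]*2+[.06]*4+[.032]*2)[:,:2]
print(np.round(P,4).tolist())
nl,nr,fl,fr=P[:4]
print('len',np.linalg.norm(nl-nr),np.linalg.norm(fl-fr),np.linalg.norm(nl-fl),np.linalg.norm(nr-fr))
y=(nl-nr)+(fl-fr);y/=np.linalg.norm(y);x=np.array([y[1],-y[0]]);o=P[:4].mean(0)
print('o',o,'yaw',np.arctan2(x[1],x[0]))
S=np.c_[x,y]
print('in stop (mm)',np.round((P-o)@S*1e3,1).tolist())
Q=cast(s,crop([(478,490),(507,106),(97,472),(440,222),(390,224),(433,84),(383,82)],7,245,210),[.018]*3+[.06]*4)[:,:2]
print('side',np.round((Q-o)@S*1e3,1).tolist())
E
```

```text
[[0.6332, 0.0942], [0.6162, -0.1244], [0.7625, 0.0834], [0.745, -0.1346], [0.6609, 0.001], [0.6659, -0.0846], [0.6454, -0.084], [0.6418, 0.0001], [0.7412, 0.0677], [0.7261, -0.1318]]
len 0.21922633858327156 0.21868351321289628 0.12977330482376964 0.12923135657391385
o [ 0.68924088 -0.02037239] yaw -0.07892696168446238
in stop (mm) [[-64.9, 109.8], [-64.6, -109.5], [64.9, 109.2], [64.6, -109.5], [-29.9, 19.1], [-18.2, -65.8], [-38.7, -66.9], [-48.9, 16.7], [44.8, 91.9], [45.5, -108.2]]
side [[-63.5, 112.1], [-62.9, -107.9], [67.9, 109.6], [-45.2, 18.1], [-27.7, 20.1], [-37.7, -63.6], [-19.3, -64.0]]
```

{"fn": "jog_arm", "kwargs": {
  "jaw": [0.5, 0.5, 0.5, 0.5, 0.5],
  "delta_pos": [
    [0.025, -0.03, 0],
    [0.025, -0.03, 0],
    [0.025, -0.03, 0],
    [0.025, -0.03, 0],
    [0.025, -0.03, 0]
  ],
  "turn": [
    [0, 0, 0.077],
    [0, 0, 0.077],
    [0, 0, 0.077],
    [0, 0, 0.077],
    [0, 0, 0.076]
  ]
}}

```text
time: 0.62
tcp_pos: [0.3617, -0.4331, 0.2226]
tcp_rot: [-3.141, -0.07, 0.001]
wrist_force: [0.9, -0.2, 0.5]
opening: 0.0579
grasp_force: 0.0
```

{"fn": "jog_arm", "kwargs": {
  "jaw": [0.5, 0.5, 0.5, 0.5, 0.5],
  "delta_pos": [
    [0.022, -0.034, 0],
    [0.022, -0.034, 0],
    [0.022, -0.034, 0],
    [0.022, -0.034, 0],
    [0.022, -0.034, 0]
  ],
  "turn": [
    [0, 0, 0],
    [0, 0, 0],
    [0, 0, 0],
    [0, 0, 0],
    [0, 0, 0]
  ]
}}

```text
time: 1.03
tcp_pos: [0.4639, -0.2578, 0.2228]
tcp_rot: [3.14, 0.078, 0.0]
wrist_force: [0.6, -1.0, -0.1]
opening: 0.0439
grasp_force: 0.0
```

{"fn": "jog_arm", "kwargs": {
  "jaw": [0.5, 0.5, 0.5, 0.5, 0.5],
  "delta_pos": [
    [0.022, -0.034, 0],
    [0.022, -0.034, 0],
    [0.022, -0.034, 0],
    [0.022, -0.034, 0],
    [0.022, -0.034, 0]
  ],
  "turn": [
    [0, 0, 0],
    [0, 0, 0],
    [0, 0, 0],
    [0, 0, 0],
    [0, 0, 0]
  ]
}}

```text
time: 1.45
tcp_pos: [0.5653, -0.0825, 0.2227]
tcp_rot: [3.14, 0.078, 0.0]
wrist_force: [-0.4, -0.5, -0.3]
opening: 0.0439
grasp_force: 0.0
```

{"fn": "jog_arm", "kwargs": {
  "jaw": [0.5, 0.5, 0.5, 0.5, 0.5],
  "delta_pos": [
    [0, 0, 0.02],
    [0, 0, 0.02],
    [0, 0, 0.02],
    [0, 0, 0.0],
    [0, 0, 0]
  ],
  "turn": [
    [0, 0, 0],
    [0, 0, 0],
    [0, 0, 0],
    [0, 0, 0],
    [0, 0, 0]
  ]
}}

```text
time: 1.87
tcp_pos: [0.564, -0.0843, 0.162]
tcp_rot: [-3.14, -0.078, 0.004]
wrist_force: [-0.9, 0.1, 0.7]
opening: 0.0443
grasp_force: 0.0
```

{"fn": "jog_arm", "kwargs": {
  "jaw": [0.5, 0.5, 0.5, 0.5, 0.5],
  "delta_pos": [
    [0.01, -0.01, 0.028],
    [0.01, -0.01, 0.028],
    [0.01, -0.01, 0.028],
    [0.01, -0.008, 0.028],
    [0, 0, 0]
  ],
  "turn": [
    [0, 0, 0],
    [0, 0, 0],
    [0, 0, 0],
    [0, 0, 0],
    [0, 0, 0]
  ]
}}

```text
time: 2.28
tcp_pos: [0.6021, -0.0419, 0.0473]
tcp_rot: [-3.139, -0.082, 0.007]
wrist_force: [-0.5, -0.0, -0.3]
opening: 0.0439
grasp_force: 0.0
```

Run:
```python
from h import *
o=manip.get_obs();print(o['tcp_pos'],o['wrist_force'])
s=manip.get_image('side');t=manip.get_image('top')
a=cv2.resize(s['img'][180:300,230:350],None,fx=3.3,fy=3.3);b=cv2.resize(t['img'][150:270,265:385],None,fx=3.3,fy=3.3)
cv2.imwrite('pics/p1.png',np.hstack([a,b]))
```

```text
[ 0.60208353 -0.04193035  0.04729907] [-0.49339058 -0.01337396 -0.34728356]
```

View pics/p1.png

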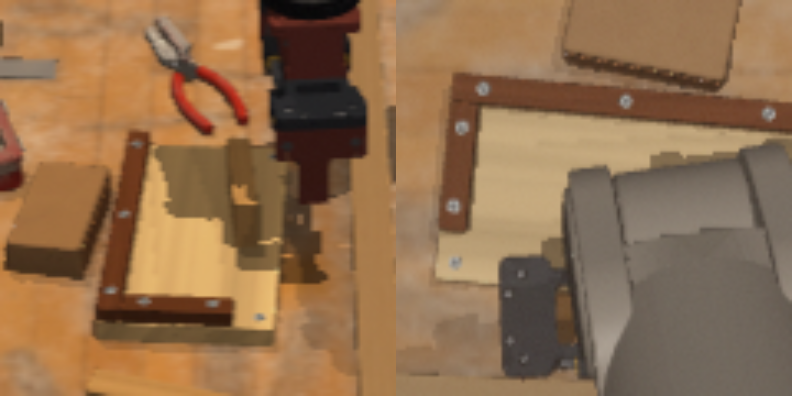

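The fingers are in front of the board at the right height, and the board is still standing. I'll push it now.

{"fn": "jog_arm", "kwargs": {
  "jaw": [0.5, 0.5, 0.5, 0.5, 0.5],
  "delta_pos": [
    [0.008, 0, -0.003],
    [0.007, 0, 0],
    [0.006, 0, 0],
    [0.006, 0, 0],
    [0.006, 0, 0]
  ],
  "turn": [
    [0, 0, 0],
    [0, 0, 0],
    [0, 0, 0],
    [0, 0, 0],
    [0, 0, 0]
  ]
}}

```text
time: 2.8
tcp_pos: [0.637, -0.0431, 0.0547]
tcp_rot: [3.14, 0.077, 0.002]
wrist_force: [-0.4, -1.1, -0.0]
opening: 0.0436
grasp_force: 0.1
```

{"fn": "jog_arm", "kwargs": {
  "jaw": [0.5, 0.5, 0.5, 0.5, 0.5],
  "delta_pos": [
    [0.004, 0, 0],
    [0.004, 0, 0],
    [0.004, 0, 0],
    [0.004, 0, 0],
    [0, 0, 0]
  ],
  "turn": [
    [0, 0, 0],
    [0, 0, 0],
    [0, 0, 0],
    [0, 0, 0],
    [0, 0, 0]
  ]
}}

```text
time: 3.22
tcp_pos: [0.6525, -0.0417, 0.0536]
tcp_rot: [-3.14, -0.078, -0.001]
wrist_force: [0.1, -0.3, 0.8]
opening: 0.0437
grasp_force: 0.0
```

Run:
```python
from h import *
s=manip.get_image('side')
a=cv2.resize(s['img'][180:300,230:350],None,fx=4,fy=4);cv2.imwrite('pics/p2.png',a)
```

```text
(no output)
```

View pics/p2.png

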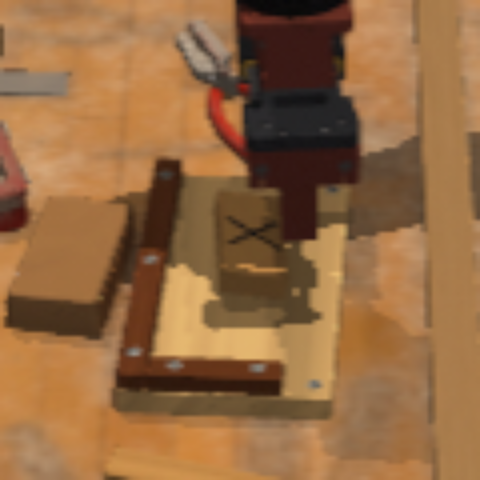

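The board has fallen with the cross up, at about (250, 235) in the crop. I'll lift and move to its right-hand end with the fingers closed.

{"fn": "jog_arm", "kwargs": {
  "jaw": [0.5, 0.5, 1, 1, 1],
  "delta_pos": [
    [-0.005, 0, -0.025],
    [0, 0, -0.035],
    [0.01, 0.03, -0.01],
    [0.01, 0.025, 0],
    [0.01, 0.025, 0]
  ],
  "turn": [
    [0, 0, 0],
    [0, 0, 0],
    [0, 0, 0.043],
    [0, 0, 0.043],
    [0, 0, 0.043]
  ]
}}

```text
time: 3.68
tcp_pos: [0.6786, -0.1227, 0.1254]
tcp_rot: [3.139, -0.126, 0.004]
wrist_force: [-0.1, -0.4, -0.2]
opening: 0.0275
grasp_force: 0.0
```

Run:
```python
from h import *
print(manip.get_obs()['tcp_pos'])
s=manip.get_image('side');t=manip.get_image('top')
a=cv2.resize(s['img'][205:295,245:335],None,fx=6,fy=6,interpolation=cv2.INTER_CUBIC)
cv2.imwrite('pics/p3.png',a)
```

```text
[ 0.67859203 -0.12271183  0.12541531]
```

View pics/p3.png

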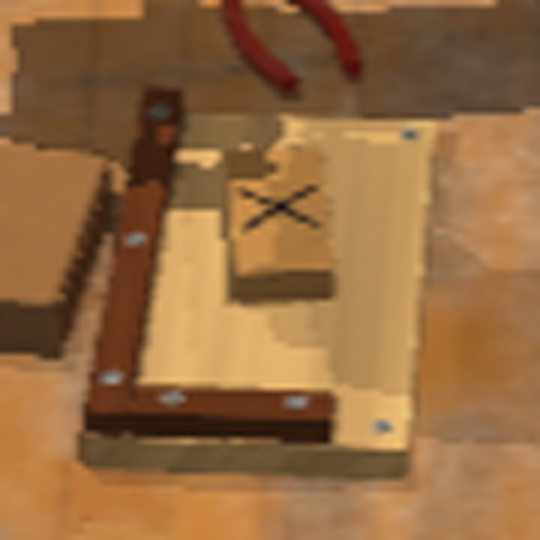

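The board lies flat with the cross centre at crop (281,207). Its corners are at (334,270), (228,273), (226,150) and (325,143).

```bash
cat >> h.py <<'E'
O=np.array([.6892,-.0204]);c,s_=np.cos(-.079),np.sin(-.079);S=np.array([[c,-s_],[s_,c]])
def stop(P): return np.round(((P[:,:2]-O)@S)*1e3,1)
E
python3 - <<'E'
from h import *
s=manip.get_image('side')
print(stop(cast(s,crop([(281,207),(334,270),(228,273),(226,150),(325,143)],6,245,205),.036))-[1.8,2])
p=manip.get_obs()['tcp_pos'];print(stop(p[None]))
E
```

```text
[[ -3.7 -21.3]
 [-29.1  19.9]
 [ 14.7  24.1]
 [ 23.2 -60.1]
 [-19.2 -67.2]]
[[  -3.6 -105.6]]
```

{"fn": "jog_arm", "kwargs": {
  "jaw": [1, 1, 1, 1, 1],
  "delta_pos": [
    [0, 0, 0.03],
    [0, 0, 0.03],
    [0, 0, 0.03],
    [0, 0, 0.008],
    [0, 0, 0]
  ],
  "turn": [
    [0, 0, 0],
    [0, 0, 0],
    [0, 0, 0],
    [0, 0, 0],
    [0, 0, 0]
  ]
}}

```text
time: 4.25
tcp_pos: [0.675, -0.1201, 0.0228]
tcp_rot: [-3.138, 0.121, 0.009]
wrist_force: [0.6, -0.1, 0.1]
opening: 0.0003
grasp_force: 0.0
```

{"fn": "jog_arm", "kwargs": {
  "jaw": [1, 1, 1, 1, 1],
  "delta_pos": [
    [0, -0.01, 0],
    [0, -0.008, 0],
    [0, -0.007, 0],
    [0, -0.007, 0],
    [0, -0.007, 0]
  ],
  "turn": [
    [0, 0, 0],
    [0, 0, 0],
    [0, 0, 0],
    [0, 0, 0],
    [0, 0, 0]
  ]
}}

```text
time: 4.67
tcp_pos: [0.6815, -0.0818, 0.027]
tcp_rot: [-3.139, 0.123, -0.003]
wrist_force: [0.1, 0.7, 0.4]
opening: 0.0005
grasp_force: 0.2
```

{"fn": "jog_arm", "kwargs": {
  "jaw": [1, 1, 1, 1, 1],
  "delta_pos": [
    [0, -0.007, 0],
    [0, -0.007, 0],
    [0, -0.007, 0],
    [0, -0.007, 0],
    [0, -0.007, 0]
  ],
  "turn": [
    [0, 0, 0],
    [0, 0, 0],
    [0, 0, 0],
    [0, 0, 0],
    [0, 0, 0]
  ]
}}

```text
time: 5.08
tcp_pos: [0.6834, -0.0476, 0.0256]
tcp_rot: [3.139, -0.125, -0.0]
wrist_force: [0.6, -0.1, 0.6]
opening: 0.0004
grasp_force: 0.2
```

Run:
```python
from h import *
s=manip.get_image('side')
p=manip.get_obs()['tcp_pos'];print(stop(p[None]),p[2])
a=cv2.resize(s['img'][205:295,245:335],None,fx=6,fy=6,interpolation=cv2.INTER_CUBIC)
cv2.imwrite('pics/p4.png',a)
```

```text
[[ -3.7 -25.1]] 0.02558744945230439
```

View pics/p4.png

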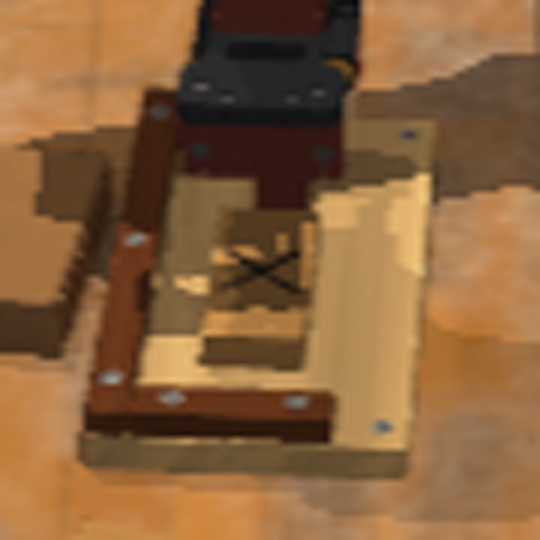

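The board has straightened, with the cross at crop (262,270). Its centre is near y = +31 mm. I'll push it another 15 mm, then move round to the near side.

{"fn": "jog_arm", "kwargs": {
  "jaw": [1, 1, 1, 1, 1],
  "delta_pos": [
    [0, -0.005, 0],
    [0, -0.005, 0],
    [0, -0.003, 0],
    [0, -0.002, 0],
    [0, 0, 0]
  ],
  "turn": [
    [0, 0, 0],
    [0, 0, 0],
    [0, 0, 0],
    [0, 0, 0],
    [0, 0, 0]
  ]
}}

```text
time: 5.55
tcp_pos: [0.6846, -0.0325, 0.0256]
tcp_rot: [-3.139, 0.123, 0.0]
wrist_force: [-0.1, -0.3, 0.5]
opening: 0.0005
grasp_force: 0.0
```

{"fn": "jog_arm", "kwargs": {
  "jaw": [1, 1, 1, 0.5, 0.5],
  "delta_pos": [
    [0, 0.01, 0],
    [0, 0, -0.04],
    [-0.02, -0.02, -0.02],
    [-0.03, -0.025, 0],
    [0, -0.025, 0]
  ],
  "turn": [
    [0, 0, 0],
    [0, 0, 0],
    [0, 0, 0],
    [0, 0, 0],
    [0, 0, 0]
  ]
}}

```text
time: 5.97
tcp_pos: [0.6353, 0.029, 0.0865]
tcp_rot: [3.138, -0.129, -0.004]
wrist_force: [-0.5, 0.9, -0.6]
opening: 0.0106
grasp_force: 0.0
```

Run:
```python
from h import *
s=manip.get_image('side')
p=manip.get_obs()['tcp_pos'];print(stop(p[None]),p[2])
a=cv2.resize(s['img'][205:295,245:335],None,fx=6,fy=6,interpolation=cv2.INTER_CUBIC)
cv2.imwrite('pics/p5.png',a)
```

```text
[[-56.1  53.4]] 0.08650589882236635
```

View pics/p5.png

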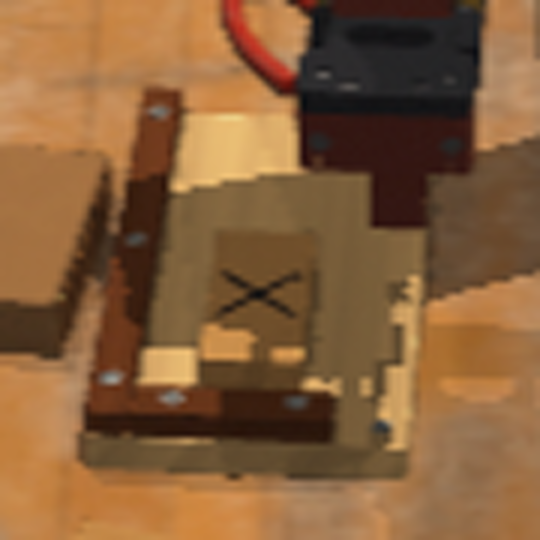

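{"fn": "jog_arm", "kwargs": {
  "jaw": [0.5, 0.5, 0.5, 0.5, 0.5],
  "delta_pos": [
    [0, 0.008, 0],
    [0, 0, 0.025],
    [0, 0, 0.025],
    [0, 0, 0.011],
    [0, 0, 0]
  ],
  "turn": [
    [0, 0, 0],
    [0, 0, 0],
    [0, 0, 0],
    [0, 0, 0],
    [0, 0, 0]
  ]
}}

```text
time: 6.43
tcp_pos: [0.6368, 0.0205, 0.0217]
tcp_rot: [3.137, -0.127, -0.008]
wrist_force: [-1.0, 0.2, -0.1]
opening: 0.0436
grasp_force: 0.0
```

Run:
```python
from h import *
s=manip.get_image('side')
p=manip.get_obs()['tcp_pos'];print(stop(p[None]),p[2])
print(stop(cast(s,crop([(258,292)],6,245,205),.036))-[1.8,2])
```

```text
[[-54.3  37.3]] 0.023485481763650885
[[ 1.2 35.9]]
```

{"fn": "jog_arm", "kwargs": {
  "jaw": [0.5, 0.5, 0.5, 0.5, 0.5],
  "delta_pos": [
    [0.01, 0, 0],
    [0.008, 0, -0.001],
    [0.006, 0, 0],
    [0.006, 0, 0],
    [0.006, 0, 0]
  ],
  "turn": [
    [0, 0, 0],
    [0, 0, 0],
    [0, 0, 0],
    [0, 0, 0],
    [0, 0, 0]
  ]
}}

```text
time: 6.9
tcp_pos: [0.6757, 0.0196, 0.0264]
tcp_rot: [-3.139, 0.125, -0.001]
wrist_force: [-0.4, 0.3, 0.2]
opening: 0.0439
grasp_force: 0.2
```

{"fn": "jog_arm", "kwargs": {
  "jaw": [0.5, 0.5, 0.5, 0.5, 0.5],
  "delta_pos": [
    [0.005, 0, 0],
    [0.004, 0, 0],
    [0.002, 0, 0],
    [0, 0, 0],
    [0, 0, 0]
  ],
  "turn": [
    [0, 0, 0],
    [0, 0, 0],
    [0, 0, 0],
    [0, 0, 0],
    [0, 0, 0]
  ]
}}

```text
time: 7.32
tcp_pos: [0.6856, 0.0189, 0.0255]
tcp_rot: [-3.139, 0.124, 0.0]
wrist_force: [0.8, -0.6, -0.6]
opening: 0.044
grasp_force: 0.0
```

```bash
cat >> h.py <<'E'
def cross(s):
    # black pencil cross: darkest neutral pixels by black-hat in the bed region
    x0,y0=258,225;g=cv2.cvtColor(s['img'],cv2.COLOR_BGR2GRAY)[y0:275,x0:318]
    g=cv2.resize(g,None,fx=4,fy=4,interpolation=cv2.INTER_CUBIC)
    b=cv2.morphologyEx(g,cv2.MORPH_BLACKHAT,np.ones((17,17)))
    n,l,st,ce=cv2.connectedComponentsWithStats((b>35).astype(np.uint8))
    return [(st[i,:5].tolist(),stop(cast(s,crop([st[i,:2]+st[i,2:4]/2-.5],4,x0,y0),.036))-[1.8,2]) for i in range(1,n) if st[i,4]>150]
E
python3 - <<'E'
from h import *
s=manip.get_image('side')
p=manip.get_obs()['tcp_pos'];print(stop(p[None]),p[2])
for c in cross(s):print(c)
E
```

```text
[[-6.8 38.9]] 0.025509640471213034
```

```bash
sed -i 's/b>35/b>th/; s/def cross(s):/def cross(s,th=35):/; s/>150\]/>60]/' h.py
python3 - <<'E'
from h import *
s=manip.get_image('side')
for th in(15,20,27):
  print(th)
  for c in cross(s,th):print(c)
E
```

```text
15
([232, 13, 8, 97, 590], array([[-67.6, -21.2]]))
([97, 17, 49, 9, 350], array([[  8.5, -59.6]]))
([73, 18, 9, 10, 62], array([[ 36.9, -56.6]]))
([6, 25, 16, 54, 488], array([[ 74.5, -24. ]]))
([177, 84, 42, 15, 403], array([[-45.4,  10.3]]))
([50, 107, 55, 26, 470], array([[27.2, 42.1]]))
([227, 117, 7, 44, 191], array([[-68. ,  55.6]]))
([34, 139, 15, 16, 137], array([[46.6, 69. ]]))
([144, 146, 7, 15, 67], array([[-18.4,  71.8]]))
([54, 155, 13, 6, 70], array([[33.9, 78.7]]))
([222, 165, 8, 33, 181], array([[-67.2,  95.3]]))
([5, 168, 14, 9, 87], array([[61.7, 93.7]]))
([55, 176, 16, 7, 70], array([[30.4, 98.5]]))
([156, 182, 18, 13, 121], array([[-31.3, 103.5]]))
([5, 191, 27, 9, 139], array([[ 55.4, 114.4]]))
20
([234, 14, 6, 53, 238], array([[-67.2, -43.1]]))
([9, 27, 12, 51, 313], array([[ 73.7, -23.5]]))
([232, 72, 8, 33, 197], array([[-68.9,   6.1]]))
([178, 84, 41, 14, 342], array([[-45.6,   9.8]]))
([50, 110, 55, 22, 368], array([[27.1, 43. ]]))
([228, 119, 5, 29, 98], array([[-67.7,  50.3]]))
([35, 140, 14, 15, 114], array([[46.2, 69.5]]))
([54, 155, 12, 6, 62], array([[34.2, 78.7]]))
([223, 167, 6, 29, 141], array([[-67.2,  95.3]]))
([6, 170, 12, 7, 63], array([[61.6, 94.6]]))
([157, 183, 16, 11, 77], array([[-31.3, 103.5]]))
([6, 193, 25, 7, 109], array([[ 55.3, 115.3]]))
27
([236, 25, 4, 39, 150], array([[-68. , -38.9]]))
([13, 44, 6, 20, 82], array([[ 72.9, -22. ]]))
([190, 85, 28, 9, 138], array([[-49. ,   8.1]]))
([232, 84, 8, 21, 125], array([[-69.2,  12.1]]))
([51, 112, 53, 20, 271], array([[27., 44.]]))
([40, 141, 8, 13, 76], array([[45. , 69.4]]))
([224, 170, 4, 25, 67], array([[-67.3,  96.2]]))
([6, 195, 24, 5, 80], array([[ 55.5, 116.2]]))
```

{"fn": "jog_arm", "kwargs": {
  "jaw": [0.5, 0.5, 0.5, 0.5, 0.5],
  "delta_pos": [
    [0.002, 0, 0],
    [0, 0, 0],
    [-0.012, 0, 0],
    [0, 0, -0.03],
    [0, 0, -0.03]
  ],
  "turn": [
    [0, 0, 0],
    [0, 0, 0],
    [0, 0, 0],
    [0, 0, 0],
    [0, 0, 0]
  ]
}}

```text
time: 7.83
tcp_pos: [0.6737, 0.0195, 0.0843]
tcp_rot: [3.138, -0.124, -0.007]
wrist_force: [-0.0, -0.4, 0.2]
opening: 0.0435
grasp_force: 0.0
```

{"fn": "jog_arm", "kwargs": {
  "jaw": [1, 1, 1, 1, 1],
  "delta_pos": [
    [0.01, 0.022, 0],
    [0.01, 0.022, 0],
    [0.01, 0.022, 0],
    [0.01, 0.02, 0],
    [0, 0, 0]
  ],
  "turn": [
    [0, 0, 0],
    [0, 0, 0],
    [0, 0, 0],
    [0, 0, 0],
    [0, 0, 0]
  ]
}}

```text
time: 8.25
tcp_pos: [0.7101, -0.0766, 0.0859]
tcp_rot: [3.134, -0.135, 0.004]
wrist_force: [0.0, -0.1, -0.3]
opening: 0.014
grasp_force: 0.0
```

Run:
```python
from h import *
s=manip.get_image('side')
p=manip.get_obs()['tcp_pos'];print(stop(p[None]),p[2])
for th in (20,35):
  for c in cross(s,th):
    if c[0][2]>25:print(th,c)
```

```text
[[ 24.4 -51.3]] 0.08571480276099919
20 ([112, 12, 81, 11, 571], array([[-11.2, -64.8]]))
20 ([66, 52, 29, 39, 525], array([[30. , -6.1]]))
20 ([24, 60, 34, 36, 522], array([[54.3,  1.7]]))
20 ([49, 99, 60, 33, 838], array([[26.7, 37.7]]))
20 ([6, 194, 91, 6, 372], array([[ 35.6, 114.7]]))
35 ([149, 15, 30, 3, 79], array([[-18.6, -66.3]]))
35 ([50, 99, 58, 32, 635], array([[26.7, 37.2]]))
35 ([7, 196, 74, 4, 158], array([[ 39.9, 115.8]]))
```

{"fn": "jog_arm", "kwargs": {
  "jaw": [1, 1, 1, 1, 1],
  "delta_pos": [
    [0, 0, 0.025],
    [0, 0, 0.025],
    [0, 0, 0.01],
    [0, 0, 0],
    [0, -0.01, 0]
  ],
  "turn": [
    [0, 0, 0],
    [0, 0, 0],
    [0, 0, 0],
    [0, 0, 0],
    [0, 0, 0]
  ]
}}

```text
time: 8.72
tcp_pos: [0.7092, -0.0613, 0.0256]
tcp_rot: [3.137, -0.128, -0.001]
wrist_force: [-0.2, -1.4, 0.0]
opening: 0.0006
grasp_force: 0.0
```

{"fn": "jog_arm", "kwargs": {
  "jaw": [1, 1, 1, 1, 1],
  "delta_pos": [
    [0, -0.01, 0],
    [0, -0.008, 0],
    [0, -0.006, 0],
    [0, -0.006, 0],
    [0, -0.006, 0]
  ],
  "turn": [
    [0, 0, 0],
    [0, 0, 0],
    [0, 0, 0],
    [0, 0, 0],
    [0, 0, 0]
  ]
}}

```text
time: 9.13
tcp_pos: [0.7128, -0.0232, 0.0264]
tcp_rot: [3.138, -0.123, 0.001]
wrist_force: [-3.1, -23.2, 8.2]
opening: 0.0004
grasp_force: 13.1
```

Run:
```python
from h import *
s=manip.get_image('side')
o=manip.get_obs();p=o['tcp_pos'];print(stop(p[None]),p[2],o['wrist_force'])
for th in (20,35):
  for c in cross(s,th):
    if c[0][2]>25:print(th,c)
```

```text
[[23.8 -1.2]] 0.02640955358417056 [ 0.49159226 -0.84993636 -0.13144248]
20 ([109, 0, 29, 8, 185], array([[  8.8, -78.5]]))
20 ([48, 111, 68, 38, 754], array([[23.5, 51.6]]))
20 ([6, 194, 78, 6, 326], array([[ 39.4, 114.9]]))
35 ([7, 197, 41, 3, 87], array([[ 49.7, 116.8]]))
```

The wrist force spiked to 23 N, so the board has reached the end stop. I'll back off, lift clear and check.

{"fn": "jog_arm", "kwargs": {
  "jaw": [1, 1, 1, 1, 1],
  "delta_pos": [
    [0, 0.01, 0],
    [0, 0.01, 0],
    [0, 0.01, -0.03],
    [0, 0.02, -0.03],
    [0, 0.02, -0.03]
  ],
  "turn": [
    [0, 0, 0],
    [0, 0, 0],
    [0, 0, 0],
    [0, 0, 0],
    [0, 0, 0]
  ]
}}

```text
time: 9.6
tcp_pos: [0.7061, -0.0945, 0.1161]
tcp_rot: [-3.139, 0.124, 0.002]
wrist_force: [0.7, 0.6, 0.3]
opening: 0.0008
grasp_force: 0.0
```

{"fn": "jog_arm", "kwargs": {
  "jaw": [1, 1, 1, 1, 1],
  "delta_pos": [
    [-0.01, 0.03, -0.02],
    [-0.02, 0.03, -0.01],
    [-0.02, 0.03, 0],
    [-0.02, 0.03, 0],
    [-0.02, 0.03, 0]
  ],
  "turn": [
    [0, 0, 0],
    [0, 0, 0],
    [0, 0, 0],
    [0, 0, 0],
    [0, 0, 0]
  ]
}}

```text
time: 10.02
tcp_pos: [0.6035, -0.2385, 0.1461]
tcp_rot: [3.139, -0.127, 0.001]
wrist_force: [0.7, -1.0, -1.4]
opening: 0.0001
grasp_force: 0.0
```

Run:
```python
from h import *
s=manip.get_image('side');t=manip.get_image('top')
for th in (20,35):
  for c in cross(s,th):
    if c[0][2]>25:print(th,c)
a=cv2.resize(s['img'][205:295,245:335],(400,400),interpolation=cv2.INTER_CUBIC)
b=cv2.resize(t['img'][165:245,270:350],(400,400),interpolation=cv2.INTER_CUBIC)
cv2.imwrite('pics/p6.png',np.hstack([a,b]))
```

```text
20 ([47, 98, 73, 74, 1431], array([[22.1, 56.3]]))
20 ([6, 194, 91, 6, 370], array([[ 35.6, 114.7]]))
35 ([48, 111, 60, 30, 697], array([[26.3, 47.9]]))
35 ([7, 196, 74, 4, 153], array([[ 39.9, 115.8]]))
```

View pics/p6.png

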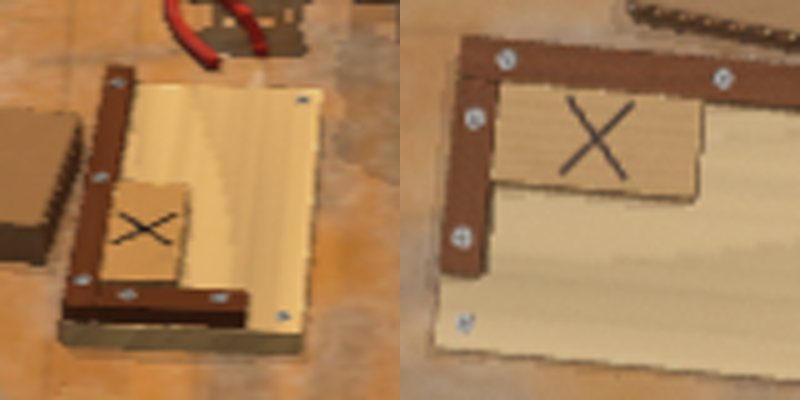

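Both views show the board flat with the cross up, touching the fence and the end stop. In the top half of the picture the cross is at (597,139), the right end runs from (703,100) to (697,200), and the near edge runs from (492,182) to (697,200). I'll do one numeric check from the top view before handing in.

Run:
```python
from h import *
t=manip.get_image('top')
print(stop(cast(t,crop([(197,139),(303,100),(297,200),(92,182)],5,270,165),.036)))
```

```text
[[25.4 49.6]
 [45.5  7.5]
 [ 3.8  6.3]
 [ 3.7 90.9]]
```

The centre measures (25.4, 49.6) mm against a target of (26, 49.5), and the board is parallel to the fence, so I'll hand it in.

```bash
python3 -c "
from bench import manip
print(manip.close_job())"
```

```text
the job is handed in; nothing more can be done
None
```

The board lies flat with the cross up, snug against the long fence and the end stop, and the job is handed in; my last measurement put its centre at (25.4, 49.6) mm against a target of (26, 49.5), but no verdict came back.

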